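# Pump up the vacuum mount that has lost its grip

## Task

One of the two blue vacuum mounts for the optics posts has lost its vacuum: its orange indicator pin has sunk. Pump that mount's black plunger with the fingertips, with full strokes down and back up, until its pin stands fully out and shows the whole green band, then leave the plunger up. Do not press the other mount's plunger, do not touch or pull either pin, and leave the other things on the table where they lie.

Things in the scene. Friction and masses are not known exactly. Their poses are not given: they have to be found in the camera images.
- mount_1: vacuum mount with a blue housing, fixed to the table; both look alike. Foot 100 (its x) by 126 mm (its y), housing 48 by 108 mm, 66 mm high; +x points to its back; origin at table height under the middle. Pump plunger at x = -6, y = +28 mm, indicator pin at x = -6, y = -32 mm, empty post holder 69 mm high at x = +34, y = 0.
- knob_1 (a point): centre of the top of the black, round plunger knob of mount_1 (40 mm across, 18 mm thick, flat top 20 mm across); 129 mm above the table when the plunger is up, 109 mm when fully pressed; moves with it.
- plunger_1 (a joint): plunger of mount_1, m: 0 up, 0.020 fully pressed straight down against a stop. Spring force about 2 N at the top to 5 N at the bottom, plus 1 to 2 N for the pump; it springs back up by itself within 0.3 s when released.
- rise_1 (a joint): indicator pin of mount_1, m it has risen: 0 sunk, about 0.032 fully out. Ratchet: it rises only as the plunger goes down, and stays up as the plunger returns. A full stroke (down to the stop, then all the way up) lifts it about 7 mm, the first 7 to 12; strokes under 15 mm stop gaining, and the last must reach the stop for the pin to be fully out. Then it rises no further.
- pin_1: visible part of the pin of mount_1, origin at the centre of its top: orange pin 10 mm across with a green band 9 mm high at its foot, which shows whole above the collar only when fully out. Top 74 mm above the table (2 above the collar) when sunk, 106 mm when fully out. Moves with the pin.
- mount_2: vacuum mount with a blue housing, fixed to the table; both look alike. Foot 100 (its x) by 126 mm (its y), housing 48 by 108 mm, 66 mm high; +x points to its back; origin at table height under the middle. Pump plunger at x = -6, y = +28 mm, indicator pin at x = -6, y = -32 mm, empty post holder 69 mm high at x = +34, y = 0.
- knob_2 (a point): centre of the top of the black, round plunger knob of mount_2 (40 mm across, 18 mm thick, flat top 20 mm across); 129 mm above the table when the plunger is up, 109 mm when fully pressed; moves with it.
- plunger_2 (a joint): plunger of mount_2, m: 0 up, 0.020 fully pressed straight down against a stop. Spring force about 2 N at the top to 5 N at the bottom, plus 1 to 2 N for the pump; it springs back up by itself within 0.3 s when released.
- rise_2 (a joint): indicator pin of mount_2, m it has risen: 0 sunk, about 0.032 fully out. Ratchet: it rises only as the plunger goes down, and stays up as the plunger returns. A full stroke (down to the stop, then all the way up) lifts it about 7 mm, the first 7 to 12; strokes under 15 mm stop gaining, and the last must reach the stop for the pin to be fully out. Then it rises no further.
- pin_2: visible part of the pin of mount_2, origin at the centre of its top: orange pin 10 mm across with a green band 9 mm high at its foot, which shows whole above the collar only when fully out. Top 74 mm above the table (2 above the collar) when sunk, 106 mm when fully out. Moves with the pin.
- tape_orange: roll of orange tape, 52 mm across, 28 mm high; bystander, loose; origin at the centre of its underside
- torch_green: black torch with a green ring, lying, 104 mm long, 32 mm thick; bystander, loose; origin at the centre of its underside
- glasses_yellow: yellow safety glasses, 126 mm wide, 44 mm high; bystander, loose; origin at the centre of its underside
- magnifier: hand lens with a black handle, 148 mm long, 9 mm thick; bystander, loose; origin at the centre of its underside
- slim_box_1: slim white cardboard box, 173 x 29 x 26 mm; bystander, loose; origin at the centre of its underside
- amethyst: purple amethyst crystal, 80 x 58 x 42 mm; bystander, loose; origin at the centre of its underside
- dish_5: clear glass dish, 89 mm across, 16 mm high; bystander, loose; origin at the centre of its underside

How it is judged (in metres and radians):
On the way, in this order (a step that is already met when the one before it is completed fails the run):
1. the sunk mount's plunger has been pressed well down (value of joint plunger_1 above 0.01 m).
2. its pin stands fully out (value of joint rise_1 above 0.03 m), for 0.2 s.
At the end, for the whole second after the job is handed in: the sunk mount's pin has risen at least 30 of its 32 mm and is at rest, its plunger is back up within 2 mm, the other mount is as it was, and every loose thing lies within 20 mm of its start (value of joint each of rise_1, rise_2 above 0.03 m and value of joint each of plunger_1, plunger_2 below 0.002 m and velocity of joint rise_1 below 0.005 m/s and distance of each of tape_orange, torch_green, glasses_yellow, magnifier, slim_box_1, amethyst, dish_5 from where it was at the start of the episode below 0.02 m); the robot touches nothing.
It fails at once if the plunger of the mount that was already tight is pressed (more than 4 mm) (value of joint plunger_2 above 0.004 m).
It fails at once if a pin is touched by the robot (contact force between any of the fingers, the arm and pin_1 above 0.5 N or contact force between any of the fingers, the arm and pin_2 above 0.5 N).
It fails at once if a loose thing is lifted or shoved more than 20 mm (distance of any of tape_orange, torch_green, glasses_yellow, magnifier, slim_box_1, amethyst, dish_5 from where it was at the start of the episode above 0.02 m).
It also fails if it takes over 42 s, if anything falls off the work surface, if the arm or the gripper's body presses on something with over 40 N, if the wrist force passes 120 N, or if a joint passes its speed limit or range.

## Robot

A 6-joint arm with a two-finger parallel gripper is mounted at the origin on a cart in front of the work surface, level with it; the furniture and walls round the work are solid. World frame = base frame: x ahead of the robot, y to its left, z up, the work surface at z = 0. Lengths are in mm, angles in rad, forces in N, time in s.
With the tool pointing down it reaches from about 350 to 875 mm from the base axis. Payload 4.2 kg.
Tool frame: the origin (TCP) lies midway between the tips of the shut fingers; the grasp point (between the pads) lies 19 mm behind it (grip_depth is the distance from the TCP to the grasp point, in mm); z points along the fingers, y is the direction in which the jaws open and shut (so a half turn about z gives the same grasp; the last joint's range is limited). The gripper opens to 87 mm and grips with 3 to 60 N. Pads are 19 mm wide; open, the fingers measure 117 mm over their backs; the gripper's body (75 mm by 190 mm) begins 51 mm behind the grasp point.
Start: joints at [1.545, 0.385, 0.008, 0, -1.194, -0.259], TCP at [175.571, 599.812, 222.55] pointing down, gripper open.
Joint ranges: [-3.14, 3.14], [-1.21, 2.06], [-1.07, 1.41], [-3.16, 2.05], [-2.99, -0.16], [-3.1, 3.1]. Speed limits (rad/s): [2.79, 2.79, 3.14, 3.14, 3.14, 3.14].

## Interface

Orientations are given as a rotation vector (axis times angle).
In Python, from station import get_obs, read_camera, hand_in, silhouettes, grip_depth gives the robot as it stands. The module is installed in compiled form; this text tells all that it offers.
- The arm moves only by the tool apply_moves, never from a script. Its argument "plan" is a list of rows, each an object with "offset": the shift along the tool's x, y, z in units of 25 mm (1.0 is 25 mm), a list of three; "dr": the turn, a rotation vector about the tool's x, y, z in units of 6 degrees (1.0 is 6 degrees), a list of three; "hand": the opening in per cent of the stroke, from 0 (shut) to 100 (fully open). In form: [{"offset": [dx, dy, dz], "dr": [ax, ay, az], "hand": hand}, ...]. A call has 1 to 8 rows; each row shifts and turns the pose as measured when the row begins, along the tool's axes as they then stand; what a row does not reach is not made up. A row lasts 1/12 s, in which the tool goes at most 41.7 mm and 7.16 degrees, less where a joint would pass 70% of its speed; a pose out of reach is approached as far as the arm can. A call is refused whole if a number of a shift passes 1 or a number of a turn 1, either way. A call with a gripper value outside its range is refused whole. The fingers move at their own pace and stop on an object; "force" is the grip in N (left out, the last holds). Time passes only in rows, so rows that do not move let the fingers close. It gives the time, the measured TCP pose, the force and the opening at its end, in the units of the state.
- get_obs(): the state, without advancing time (a new reading comes with each control period).
- read_camera(name): name is "scene" or "top" or "wrist"; returns a dict with "image" (384x512x3 uint8, red, green, blue), "mtx" (3x3 intrinsics, pixels), "dist" ([k1, k2, p1, p2, k3] as OpenCV has them; the pictures are not rectified), "pose" (4x4, takes a point from camera to world coordinates). Camera axes: x right, y down, z forward; pixel columns grow to the right and rows downward; lengths in mm; the calibration is good to about 2 mm. A picture is of the moment at which its call begins. There is no depth.
- hand_in(): hands the job in, once; it reports no verdict.
Trained networks look in a picture, given as the dict that the camera call returned (one of the last four; its "shot" number tells which), for a name from the list of things; names that differ only in an ending like _2 or _b are one class to them, and where a whole thing is asked for, a point or a joint stands for the part that bears it (a point fixed in the world has none). Each returns a list of dicts, best first, with "confidence" (0 to 1); they miss things now and then, are a little off and sometimes report something else, mostly with a low value. They report only what shows in the picture. A call takes as long as a camera call.
- silhouettes(query, picture): "mask" (384x512 bool, what is visible of it) and "bbox" ([centre column, centre row, width, height] in pixels, round what is visible of it).
The state is a dict: "time_s": time; "joint_positions": joint angles; "dq": joint speeds; "joint_torque": joint torques, N m; "eef_pos": TCP position; "orientation": TCP orientation; "contact_force": force on the tool from outside, world axes, zero at the start; "torque": the same for the moment, N m; "width": finger opening in mm.
Only numpy, scipy, OpenCV 4.12 (cv2) and the standard library are available. Lean on these libraries where they do the work, as an engineer would, in place of code of your own. Each camera call takes 0.05 s, during which the arm holds its last target. There are 200 camera calls.

## Working session

There is one attempt and no reset: what is moved stays moved. The work goes in short steps, Python scripts to look and compute and a tool call to move; the robot and the scene stay as the last step left them, time stands still between calls to the robot, and variables do not carry over. Pictures are saved under pics/ and viewed, about 8 in all and at most 12, crops included, and the job is handed in when it is done.

Besides the shell and the picture viewer there is one more tool, called after "Emit:" in YAML: its name, and indented under it one key for each argument. apply_moves: Moves the arm, as the interface text tells. Its arguments: {"type":"object","properties":{"plan":{"type":"array","items":{"type":"object","properties":{"offset":{"type":"array","items":{"type":"number"}},"dr":{"type":"array","items":{"type":"number"}},"hand":{"type":"number"}}}},"force":{"type":"number"}},"required":["plan"]}

```bash
mkdir -p pics; cat > h.py <<'E'
import numpy as np,cv2
from station import *
def ray(p,uv):
    n=cv2.undistortPoints(np.array([[uv]],float),np.array(p["mtx"]),np.array(p["dist"]))[0,0]
    T=np.array(p["pose"]);return T[:3,3],T[:3,:3]@np.array([n[0],n[1],1.])
def at_z(p,uv,z):
    o,d=ray(p,uv);return (o+d*(z-o[2])/d[2]).round(1)
def proj(p,X):
    T=np.linalg.inv(np.array(p["pose"]));return cv2.projectPoints(np.atleast_2d(np.array(X,float)),cv2.Rodrigues(T[:3,:3])[0],T[:3,3],np.array(p["mtx"]),np.array(p["dist"]))[0][:,0]
def save(p,name): cv2.imwrite("pics/"+name,p["image"][:,:,::-1])
E
python3 - <<'E'
from h import *
for c in("scene","top"):
    p=read_camera(c);save(p,c+"0.png");print(c,np.array(p["pose"]).round(2).tolist())
    for q in("mount_1","knob_1","pin_1"):
        for r in silhouettes(q,p)[:4]:
            print(q,round(r["confidence"],2),np.round(r["bbox"],1), at_z(p,r["bbox"][:2],{"m":33,"k":120,"p":90}[q[0]]))
print(get_obs())
E
```

```text
scene [[0.59, -0.52, 0.63, -632.28], [-0.81, -0.39, 0.44, -754.88], [0.02, -0.76, -0.65, 1274.07], [0.0, 0.0, 0.0, 1.0]]
mount_1 0.58 [321.4 228.6  40.7  42.4] [ 488.4 -244.8   33. ]
knob_1 0.6 [314.5 214.5  12.   12.6] [ 453.5 -228.   120. ]
knob_1 0.59 [208.7 178.2   8.2  16.4] [385.3 181.5 120. ]
top [[-0.37, -0.84, 0.41, -340.59], [-0.93, 0.33, -0.16, 404.55], [0.0, -0.44, -0.9, 1987.51], [0.0, 0.0, 0.0, 1.0]]
mount_1 0.79 [236.8 220.5  35.3  25.8] [393.3 174.1  33. ]
knob_1 0.68 [135.9 250.   21.3  13.4] [393.3 624.4 120. ]
knob_1 0.6 [312.1 167.3   6.1   5.7] [ 476.6 -228.4  120. ]
knob_1 0.52 [230.9 212.2   4.4   6.9] [406.3 194.4 120. ]
pin_1 0.16 [232.7 212.6   8.5   4.7] [413.6 184.3  90. ]
{'time_s': 0.4, 'joint_positions': array([ 1.54458750e+00,  3.84836137e-01,  7.69776558e-03, -8.39472073e-05,
       -1.19398684e+00, -2.58620208e-01]), 'dq': array([ 0.00122766, -0.00240942,  0.00159776, -0.00020963, -0.00138687,
        0.00016857]), 'joint_torque': array([-8.76932950e-05, -3.89971876e+01,  1.87331110e+01,  4.21820864e+00,
        1.41782756e-02, -7.75672902e-05]), 'eef_pos': array([175.55263616, 599.72414853, 222.37605302]), 'orientation': array([ 3.10944853e+00, -4.45897950e-01, -6.18738041e-05]), 'contact_force': array([-0.37183549, -0.47654889,  1.00486872]), 'torque': array([-0.00114828, -0.03276743, -0.00534746]), 'width': 86.67146448811044}
```

```bash
python3 - <<'E'
import cv2,numpy as np
a=cv2.imread("pics/scene0.png");b=cv2.imread("pics/top0.png")
f=lambda i,r,c:cv2.resize(i[r:r+100,c:c+130],(390,300),interpolation=cv2.INTER_CUBIC)
z=np.vstack([np.hstack([f(a,170,265),f(a,140,150)]),np.hstack([f(b,130,255),f(b,170,175)])])
cv2.imwrite("pics/z0.png",z)
E
```

```text
(no output)
```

View pics/z0.png

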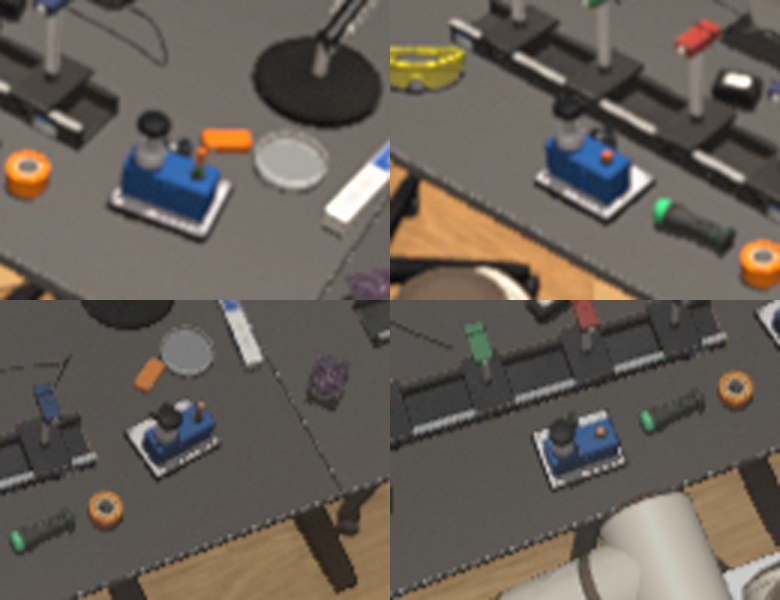

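View pics/scene0.png

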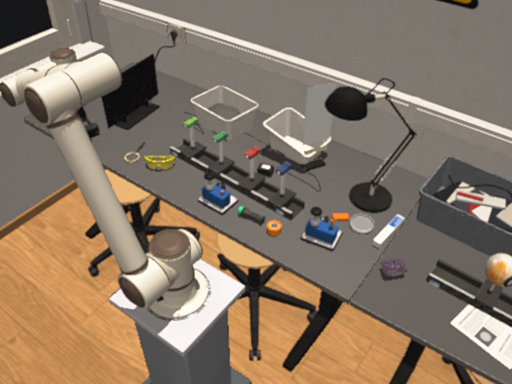

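The left mount (scene pixel ≈ (215,195)) has the sunk pin. The right one at ≈ (321,230) shows orange and green, so its pin is out. I'll work out a close viewpoint for the wrist camera.

```bash
python3 - <<'E'
from h import *
from scipy.spatial.transform import Rotation as R
p=read_camera("wrist");o=get_obs();Rt=R.from_rotvec(o["orientation"]).as_matrix()
print("tool R",Rt.round(3).tolist());T=np.array(p["pose"])
print("cam in tool",(Rt.T@(T[:3,3]-o["eef_pos"])).round(1),"axes",(Rt.T@T[:3,:3]).round(3).tolist(),np.array(p["mtx"])[0,0])
a=np.array([400,185,250])-o["eef_pos"];print("to go in tool units",(Rt.T@a/25).round(2))
E
```

```text
tool R [[0.96, -0.281, -0.0], [-0.281, -0.96, -0.0], [-0.0, 0.0, -1.0]]
cam in tool [  79.7    0.  -161.6] axes [[0.001, -0.957, -0.29], [1.0, 0.001, 0.001], [-0.0, -0.29, 0.957]] 339.67151873592405
to go in tool units [13.28 13.4  -1.1 ]
```

Emit:
apply_moves:
  plan:
    - {"offset": [0.5, 0.5, -0.5], "dr": [0, 0, 0], "hand": 0}
    - {"offset": [1, 1, -0.5], "dr": [0, 0, 0], "hand": 0}
    - {"offset": [1, 1, -0.5], "dr": [0, 0, 0], "hand": 0}
    - {"offset": [1, 1, -0.5], "dr": [0, 0, 0], "hand": 0}
    - {"offset": [1, 1, 0], "dr": [0, 0, 0], "hand": 0}
    - {"offset": [1, 1, 0], "dr": [0, 0, 0], "hand": 0}
    - {"offset": [1, 1, 0], "dr": [0, 0, 0], "hand": 0}
    - {"offset": [1, 1, 0], "dr": [0, 0, 0], "hand": 0}
  force: 30

```text
time_s: 1.12
eef_pos: [304.9, 363.6, 273.2]
orientation: [-3.112, 0.43, -0.003]
contact_force: [0.4, 0.9, 0.0]
width: 41.3
```

Emit:
apply_moves:
  plan:
    - {"offset": [1, 1, 0], "dr": [0, 0, 0], "hand": 0}
    - {"offset": [1, 1, 0], "dr": [0, 0, 0], "hand": 0}
    - {"offset": [0.8, 1, 0], "dr": [0, 0, 0], "hand": 0}
    - {"offset": [0.4, 0.7, 0], "dr": [0, 0, 0], "hand": 0}
    - {"offset": [0, 0, 0], "dr": [0, 0, 0], "hand": 0}

```text
time_s: 1.53
eef_pos: [359.5, 242.1, 275.2]
orientation: [-3.108, 0.436, -0.006]
contact_force: [0.2, 0.2, -0.4]
width: 8.0
```

```bash
python3 - <<'E'
from h import *
p=read_camera("wrist");o=get_obs();print(o["eef_pos"],o["orientation"],o["width"])
im=p["image"].copy()
for q,z in(("mount_1",33),("knob_1",129),("pin_1",74)):
    for r in silhouettes(q,p)[:3]:
        print(q,round(r["confidence"],2),np.round(r["bbox"],1),at_z(p,r["bbox"][:2],z))
save(p,"w1.png")
import pickle;pickle.dump(p,open("w1.pkl","wb"))
E
```

```text
[359.48973885 243.40988163 275.32104143] [-3.10703258  0.43560197 -0.00672851] 5.27402425280431
mount_1 0.83 [311.  101.1 117.4 107.7] [408.2 163.8  33. ]
knob_1 0.56 [298.6 122.9  43.5  37.3] [399.3 192.1 129. ]
pin_1 0.63 [ 42.2 153.2  78.7  87.7] [438.6 463.7  74. ]
pin_1 0.45 [350.7 105.8   6.    9.2] [395.1 130.8  74. ]
```

View pics/w1.png

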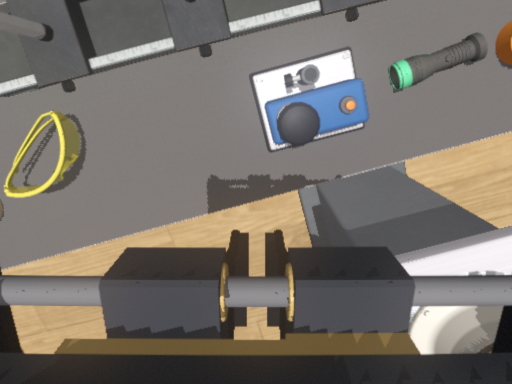

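Emit:
apply_moves:
  plan:
    - {"offset": [0.7, 0.5, 0.4], "dr": [0, 0, 0], "hand": 0}
    - {"offset": [0.7, 0.5, 1], "dr": [0, 0, 0], "hand": 0}
    - {"offset": [0.6, 0.5, 1], "dr": [0, 0, 0], "hand": 0}
    - {"offset": [0.1, 0.1, 1], "dr": [0, 0, 0], "hand": 0}
    - {"offset": [0, 0, 0.8], "dr": [0, 0, 0], "hand": 0}
    - {"offset": [0, 0, 0], "dr": [0, 0, 0], "hand": 0}

```text
time_s: 2.23
eef_pos: [402.2, 201.5, 167.8]
orientation: [-3.104, 0.408, -0.013]
contact_force: [-1.0, -0.3, -1.0]
width: 0.3
```

```bash
python3 - <<'E'
from h import *
p=read_camera("wrist");o=get_obs();print(o["eef_pos"],o["orientation"],o["width"],o["contact_force"])
for q,zs in(("mount_1",[33]),("knob_1",[120,129]),("pin_1",[74])):
    for r in silhouettes(q,p)[:3]:
        print(q,round(r["confidence"],2),np.round(r["bbox"],1),[at_z(p,r["bbox"][:2],z) for z in zs])
print(proj(p,[[398.7,191.7,129],o["eef_pos"]]))
save(p,"w2.png")
E
```

```text
[403.19489819 202.36165229 169.61520732] [-3.10225352  0.40634886 -0.01706493] 0.4438597693353807 [ 0.00741041  0.55889947 -0.18887944]
mount_1 0.68 [297.9 169.8 152.9 150.7] [array([405., 164.,  33.])]
knob_1 0.79 [272.9 217.3  60.1  59.4] [array([399.3, 191.6, 120. ]), array([402.6, 191.1, 129. ])]
pin_1 0.46 [348.2 180.5  15.9  16.2] [array([396.8, 130.3,  74. ])]
[[273.43213356 223.16851199]
 [254.16171917 249.11835275]]
```

View pics/w2.png

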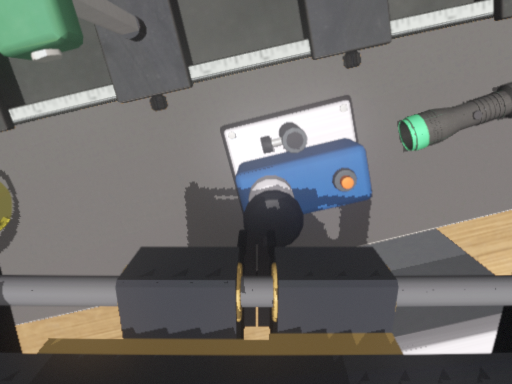

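Emit:
apply_moves:
  plan:
    - {"offset": [0, 0.4, 0.4], "dr": [0, 0, 0], "hand": 0}
    - {"offset": [0, 0.1, 0.5], "dr": [0, 0, 0], "hand": 0}
    - {"offset": [0, 0, 0.2], "dr": [0, 0, 0], "hand": 0}
    - {"offset": [0, 0, 0], "dr": [0, 0, 0], "hand": 0}

```text
time_s: 2.77
eef_pos: [405.5, 197.4, 151.3]
orientation: [-3.085, 0.395, -0.041]
contact_force: [0.0, -1.1, 0.3]
width: 0.6
```

```bash
cat > need.py <<'E'
from h import *
from scipy.spatial.transform import Rotation as R
import sys
o=get_obs();Rt=R.from_rotvec(o["orientation"]);t=np.array([float(a) for a in sys.argv[1:4]])
des=R.from_rotvec(np.pi*np.array([np.cos(-.14),np.sin(-.14),0]))
print(o["time_s"],o["eef_pos"].round(1),"off",(Rt.inv().apply(t-o["eef_pos"])/25).round(2),"dr",(np.degrees((Rt.inv()*des).as_rotvec())/6).round(2),o["contact_force"].round(1),"dq",np.abs(o["dq"]).max().round(3))
E
python3 need.py 399.7 191.5 135
```

```text
2.7667 [405.5 197.4 151.3] off [-0.18  0.31  0.64] dr [-0.33 -0.21  0.24] [ 0.  -1.1  0.3] dq 0.022
```

Emit:
apply_moves:
  plan:
    - {"offset": [-0.2, 0.3, 0.2], "dr": [-0.35, -0.25, 0.25], "hand": 0}
    - {"offset": [-0.1, 0.15, 0.3], "dr": [-0.15, -0.1, 0.1], "hand": 0}
    - {"offset": [0, 0.05, 0.2], "dr": [-0.1, 0, 0], "hand": 0}

```text
time_s: 3.02
eef_pos: [396.9, 190.0, 137.2]
orientation: [3.088, -0.451, -0.021]
contact_force: [0.1, 0.5, -0.4]
width: 0.3
```

```bash
python3 need.py 399.7 191.5 135
```

```text
3.0167 [396.9 190.  137.2] off [ 0.09 -0.09  0.09] dr [ 0.22  0.1  -0.1 ] [ 0.1  0.5 -0.4] dq 0.097
```

Emit:
apply_moves:
  plan:
    - {"offset": [0.1, -0.1, 0.4], "dr": [0.2, 0.1, -0.1], "hand": 0}
    - {"offset": [0, 0, 0.4], "dr": [0, 0, 0], "hand": 0}
    - {"offset": [0, 0, 0.3], "dr": [0, 0, 0], "hand": 0}

```text
time_s: 3.27
eef_pos: [401.4, 193.1, 111.3]
orientation: [-3.111, 0.432, -0.007]
contact_force: [-4.8, -1.4, 7.1]
width: 0.6
```

```bash
python3 need.py 399.7 191.5 108
```

```text
3.2667 [401.4 193.1 111.3] off [-0.05  0.08  0.13] dr [-0.01 -0.04  0.04] [-4.8 -1.4  7.1] dq 0.239
```

Emit:
apply_moves:
  plan:
    - {"offset": [-0.05, 0.05, 0.25], "dr": [0, 0, 0], "hand": 0}
    - {"offset": [0, 0, 0.15], "dr": [0, 0, 0], "hand": 0}

```text
time_s: 3.43
eef_pos: [401.8, 193.2, 109.0]
orientation: [3.111, -0.421, 0.013]
contact_force: [-19.1, -2.6, 38.7]
width: 0.4
```

```bash
python3 need.py 399.7 191.5 138
```

```text
3.4333 [401.8 193.2 109. ] off [-0.05  0.09 -1.16] dr [ 0.01 -0.08  0.1 ] [-19.1  -2.6  38.7] dq 0.031
```

Emit:
apply_moves:
  plan:
    - {"offset": [0, 0, -0.4], "dr": [0, 0, 0], "hand": 0}
    - {"offset": [0, 0, -0.5], "dr": [0, 0, 0], "hand": 0}
    - {"offset": [0, 0, -0.3], "dr": [0, 0, 0], "hand": 0}
    - {"offset": [0, 0, 0], "dr": [0, 0, 0], "hand": 0}

```text
time_s: 3.77
eef_pos: [403.2, 195.6, 143.8]
orientation: [-3.111, 0.414, -0.023]
contact_force: [-0.5, 0.4, -0.1]
width: 0.3
```

```bash
python3 need.py 399.7 191.5 138
```

```text
3.7667 [403.2 195.6 143.8] off [-0.1   0.19  0.23] dr [-0.05 -0.13  0.14] [-0.5  0.4 -0.1] dq 0.019
```

Emit:
apply_moves:
  plan:
    - {"offset": [-0.1, 0.2, 0.4], "dr": [-0.05, -0.1, 0.1], "hand": 0}
    - {"offset": [0, 0, 0.4], "dr": [0, 0, 0], "hand": 0}
    - {"offset": [0, 0, 0.3], "dr": [0, 0, 0], "hand": 0}
    - {"offset": [0, 0, 0.2], "dr": [0, 0, 0], "hand": 0}
    - {"offset": [0, 0, 0.2], "dr": [0, 0, 0], "hand": 0}
    - {"offset": [0, 0, 0.15], "dr": [0, 0, 0], "hand": 0}

```text
time_s: 4.27
eef_pos: [400.8, 192.2, 108.9]
orientation: [3.11, -0.424, 0.008]
contact_force: [-20.4, -2.1, 48.5]
width: 0.7
```

```bash
python3 need.py 399.7 191.5 138
```

```text
4.2667 [400.8 192.2 108.9] off [-0.03  0.04 -1.17] dr [ 0.02 -0.05  0.09] [-20.4  -2.1  48.5] dq 0.027
```

Emit:
apply_moves:
  plan:
    - {"offset": [0, 0, -0.4], "dr": [0, 0, 0], "hand": 0}
    - {"offset": [0, 0, -0.5], "dr": [0, 0, 0], "hand": 0}
    - {"offset": [0, 0, -0.3], "dr": [0, 0, 0], "hand": 0}
    - {"offset": [0, 0, 0], "dr": [0, 0, 0], "hand": 0}

```text
time_s: 4.6
eef_pos: [399.9, 192.2, 138.7]
orientation: [3.108, -0.424, 0.006]
contact_force: [0.3, -0.7, -0.1]
width: 0.5
```

Emit:
apply_moves:
  plan:
    - {"offset": [-0.1, 0.15, 0.4], "dr": [-0.05, -0.1, 0.1], "hand": 0}
    - {"offset": [0, 0, 0.4], "dr": [0, 0, 0], "hand": 0}
    - {"offset": [0, 0, 0.3], "dr": [0, 0, 0], "hand": 0}
    - {"offset": [0, 0, 0.2], "dr": [0, 0, 0], "hand": 0}
    - {"offset": [0, 0, 0.2], "dr": [0, 0, 0], "hand": 0}
    - {"offset": [0, 0, 0.15], "dr": [0, 0, 0], "hand": 0}

```text
time_s: 5.1
eef_pos: [397.2, 189.6, 109.0]
orientation: [3.098, -0.429, -0.011]
contact_force: [-12.7, -2.1, 34.0]
width: 0.7
```

Emit:
apply_moves:
  plan:
    - {"offset": [0, 0, -0.4], "dr": [0, 0, 0], "hand": 0}
    - {"offset": [0, 0, -0.5], "dr": [0, 0, 0], "hand": 0}
    - {"offset": [0, 0, -0.3], "dr": [0, 0, 0], "hand": 0}
    - {"offset": [0, 0, 0], "dr": [0, 0, 0], "hand": 0}

```text
time_s: 5.43
eef_pos: [395.6, 188.9, 137.0]
orientation: [3.095, -0.432, -0.017]
contact_force: [0.2, 0.9, 0.1]
width: 0.1
```

```bash
python3 need.py 399.7 191.5 138; python3 - <<'E'
from h import *
p=read_camera("wrist");cv2.imwrite("pics/w3.png",cv2.resize(p["image"][100:250,220:420,::-1],(600,450)))
for q,zs in(("knob_1",[120,129]),("pin_1",[74,106])):
    for r in silhouettes(q,p)[:3]:
        print(q,round(r["confidence"],2),np.round(r["bbox"],1),[at_z(p,r["bbox"][:2],z) for z in zs])
E
```

```text
5.4333 [395.6 188.9 137. ] off [ 0.13 -0.14 -0.04] dr [0.18 0.08 0.03] [0.2 0.9 0.1] dq 0.037
knob_1 0.76 [250.3 221.9  68.1  47. ] [array([404.4, 189.6, 120. ]), array([408. , 188.6, 129. ])]
pin_1 0.54 [339.5 191.1  22.7  25. ] [array([391.1, 129. ,  74. ]), array([403. , 134.8, 106. ])]
```

View pics/w3.png

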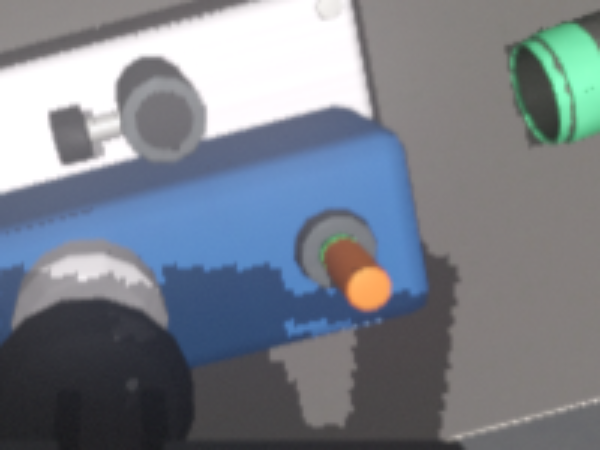

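The crop shows the pin risen, with a thin green edge just above the collar at crop (337,245). It needs one or two more strokes, and I'll re-centre first.

Emit:
apply_moves:
  plan:
    - {"offset": [0.15, -0.1, 0.3], "dr": [0.2, 0.1, 0], "hand": 0}
    - {"offset": [0, 0, 0.4], "dr": [0, 0, 0], "hand": 0}
    - {"offset": [0, 0, 0.3], "dr": [0, 0, 0], "hand": 0}
    - {"offset": [0, 0, 0.2], "dr": [0, 0, 0], "hand": 0}
    - {"offset": [0, 0, 0.2], "dr": [0, 0, 0], "hand": 0}
    - {"offset": [0, 0, 0.15], "dr": [0, 0, 0], "hand": 0}

```text
time_s: 6.08
eef_pos: [399.9, 189.8, 109.1]
orientation: [3.105, -0.42, 0.001]
contact_force: [-12.4, -2.6, 29.0]
width: 0.5
```

Emit:
apply_moves:
  plan:
    - {"offset": [0, 0, -0.4], "dr": [0, 0, 0], "hand": 0}
    - {"offset": [0, 0, -0.5], "dr": [0, 0, 0], "hand": 0}
    - {"offset": [0, 0, -0.3], "dr": [0, 0, 0], "hand": 0}
    - {"offset": [0, 0, 0], "dr": [0, 0, 0], "hand": 0}

```text
time_s: 6.42
eef_pos: [399.3, 189.9, 139.8]
orientation: [3.104, -0.419, -0.0]
contact_force: [0.8, 0.7, -0.3]
width: 0.5
```

```bash
python3 need.py 399.7 191.5 138
```

```text
6.4167 [399.3 189.9 139.8] off [-0.   -0.07  0.07] dr [ 0.09 -0.01  0.11] [ 0.8  0.7 -0.3] dq 0.025
```

An extra full stroke does no harm, so I'll do one more, then retreat and check.

Emit:
apply_moves:
  plan:
    - {"offset": [0, -0.05, 0.4], "dr": [0.1, 0, 0.1], "hand": 0}
    - {"offset": [0, 0, 0.4], "dr": [0, 0, 0], "hand": 0}
    - {"offset": [0, 0, 0.3], "dr": [0, 0, 0], "hand": 0}
    - {"offset": [0, 0, 0.2], "dr": [0, 0, 0], "hand": 0}
    - {"offset": [0, 0, 0.2], "dr": [0, 0, 0], "hand": 0}
    - {"offset": [0, 0, 0.15], "dr": [0, 0, 0], "hand": 0}

```text
time_s: 6.92
eef_pos: [400.7, 191.8, 109.0]
orientation: [3.107, -0.425, 0.004]
contact_force: [-14.4, -1.5, 33.5]
width: 0.6
```

Emit:
apply_moves:
  plan:
    - {"offset": [0, 0, -0.4], "dr": [0, 0, 0], "hand": 0}
    - {"offset": [0, 0, -0.5], "dr": [0, 0, 0], "hand": 0}
    - {"offset": [0, 0, -0.6], "dr": [0, 0, 0], "hand": 0}
    - {"offset": [0, 0, -0.7], "dr": [0, 0, 0], "hand": 0}
    - {"offset": [0, 0, -0.6], "dr": [0, 0, 0], "hand": 0}
    - {"offset": [0, 0, 0], "dr": [0, 0, 0], "hand": 0}
    - {"offset": [0, 0, 0], "dr": [0, 0, 0], "hand": 0}

```text
time_s: 7.5
eef_pos: [398.0, 190.4, 176.4]
orientation: [3.099, -0.424, -0.008]
contact_force: [-0.2, -0.1, -0.9]
width: 0.6
```

```bash
python3 need.py 399.7 191.5 180; python3 - <<'E'
from h import *
p=read_camera("wrist");a=cv2.resize(p["image"][80:250,220:420,::-1],(480,408))
s=read_camera("scene");b=cv2.resize(s["image"][140:260,170:270,::-1],(300,360));b=cv2.copyMakeBorder(b,0,48,0,0,0)
cv2.imwrite("pics/w4.png",np.hstack([a,b]))
E
```

```text
7.5 [398.  190.4 176.4] off [ 0.05 -0.06 -0.14] dr [0.14 0.03 0.07] [-0.2 -0.1 -0.9] dq 0.007
```

View pics/w4.png

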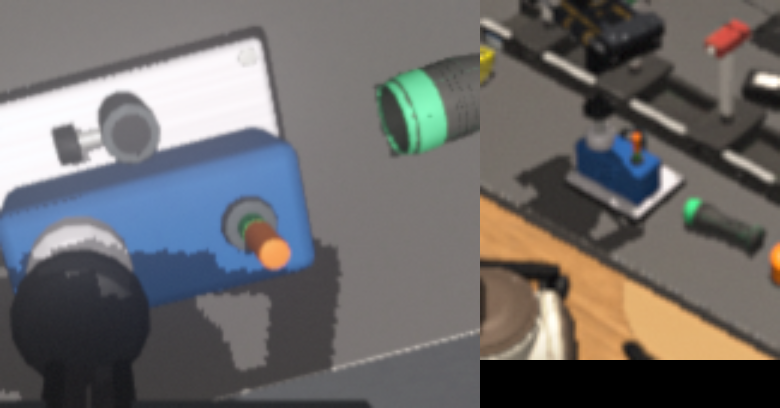

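The green band now shows in both views: wrist crop (253,225) and scene crop (636,158). Next I'll check the pin's height by projection.

```bash
python3 - <<'E'
from h import *
import pickle
p=read_camera("wrist");w1=pickle.load(open("w1.pkl","rb"))
def top(p,box):
    c,r,w,h=box;h_=cv2.cvtColor(p["image"],cv2.COLOR_RGB2HSV)[r:r+h,c:c+w]
    m=(h_[...,0]>3)&(h_[...,0]<22)&(h_[...,1]>140)&(h_[...,2]>185)
    ys,xs=np.nonzero(m);return (c+xs.mean(),r+ys.mean()),m.sum()
u1,n1=top(w1,(335,90,30,30));u2,n2=top(p,(315,165,45,40))
a=at_z(w1,u1,74);print(u1,n1,u2,n2,a)
for z in(96,99,102,106,108):print(z,proj(p,[[*a[:2],z]]).round(1),at_z(p,u2,z))
E
```

```text
(np.float64(350.4166666666667), np.float64(105.80555555555556)) 36 (np.float64(333.3302752293578), np.float64(185.0275229357798)) 109 [395.2 131.1  74. ]
96 [[332.5 183.4]] [393.8 130.8  96. ]
99 [[333.5 184.5]] [394.8 131.3  99. ]
102 [[334.4 185.6]] [395.8 131.8 102. ]
106 [[335.7 187.1]] [397.2 132.4 106. ]
108 [[336.4 187.9]] [397.9 132.8 108. ]
```

This gives about 100–105 mm, but calibration error makes it too loose to settle. One more full stroke is harmless and decisive, because a pin that is fully out won't move.

Emit:
apply_moves:
  plan:
    - {"offset": [0.05, -0.05, 0.6], "dr": [0.15, 0, 0.05], "hand": 0}
    - {"offset": [0, 0, 0.5], "dr": [0, 0, 0], "hand": 0}
    - {"offset": [0, 0, 0.2], "dr": [0, 0, 0], "hand": 0}

```text
time_s: 7.9
eef_pos: [399.2, 190.6, 141.0]
orientation: [3.111, -0.434, -0.006]
contact_force: [-0.2, 0.4, -0.6]
width: 0.5
```

```bash
python3 need.py 399.7 191.5 138
```

```text
7.9 [399.2 190.6 141. ] off [ 0.01 -0.04  0.12] dr [0.01 0.04 0.02] [-0.2  0.4 -0.6] dq 0.168
```

Emit:
apply_moves:
  plan:
    - {"offset": [0, 0, 0.4], "dr": [0, 0, 0], "hand": 0}
    - {"offset": [0, 0, 0.4], "dr": [0, 0, 0], "hand": 0}
    - {"offset": [0, 0, 0.3], "dr": [0, 0, 0], "hand": 0}
    - {"offset": [0, 0, 0.2], "dr": [0, 0, 0], "hand": 0}
    - {"offset": [0, 0, 0.2], "dr": [0, 0, 0], "hand": 0}
    - {"offset": [0, 0, 0.15], "dr": [0, 0, 0], "hand": 0}

```text
time_s: 8.4
eef_pos: [399.5, 190.5, 109.1]
orientation: [3.103, -0.42, -0.007]
contact_force: [-12.8, -1.8, 28.9]
width: 0.5
```

Emit:
apply_moves:
  plan:
    - {"offset": [0, 0, -0.4], "dr": [0, 0, 0], "hand": 0}
    - {"offset": [0, 0, -0.5], "dr": [0, 0, 0], "hand": 0}
    - {"offset": [0, 0, -0.6], "dr": [0, 0, 0], "hand": 0}
    - {"offset": [0, 0, -0.7], "dr": [0, 0, 0], "hand": 0}
    - {"offset": [0, 0, -0.6], "dr": [0, 0, 0], "hand": 0}
    - {"offset": [0, 0, 0], "dr": [0, 0, 0], "hand": 0}
    - {"offset": [0, 0, 0], "dr": [0, 0, 0], "hand": 0}

```text
time_s: 8.98
eef_pos: [399.0, 191.1, 182.3]
orientation: [3.103, -0.418, -0.008]
contact_force: [-0.1, -0.1, 0.0]
width: 0.6
```

```bash
python3 need.py 399.7 191.5 180; python3 - <<'E'
from h import *
p=read_camera("wrist")
c,r,w,h=(310,160,55,50);h_=cv2.cvtColor(p["image"],cv2.COLOR_RGB2HSV)[r:r+h,c:c+w]
m=(h_[...,0]>3)&(h_[...,0]<22)&(h_[...,1]>140)&(h_[...,2]>185)
ys,xs=np.nonzero(m);u2=(c+xs.mean(),r+ys.mean());print(u2,m.sum())
for z in(99,102,106):print(z,at_z(p,u2,z))
for k in silhouettes("knob_1",p)[:2]:print(k["confidence"],k["bbox"])
a=cv2.resize(p["image"][80:250,220:420,::-1],(480,408),interpolation=cv2.INTER_CUBIC)
s=read_camera("scene");b=cv2.resize(s["image"][140:260,170:270,::-1],(300,360));b=cv2.copyMakeBorder(b,0,48,0,0,0)
cv2.imwrite("pics/w5.png",np.hstack([a,b]))
E
```

```text
8.9833 [399.  191.1 182.3] off [ 0.02 -0.02  0.09] dr [0.11 0.03 0.12] [-0.1 -0.1  0. ] dq 0.017
(np.float64(333.3627450980392), np.float64(184.0686274509804)) 102
99 [394.9 131.3  99. ]
102 [395.9 131.7 102. ]
106 [397.2 132.4 106. ]
0.79 [255.1, 205.9, 55.3, 49.4]
0.37 [437.9, 109.5, 124.7, 68.4]
```

View pics/w5.png

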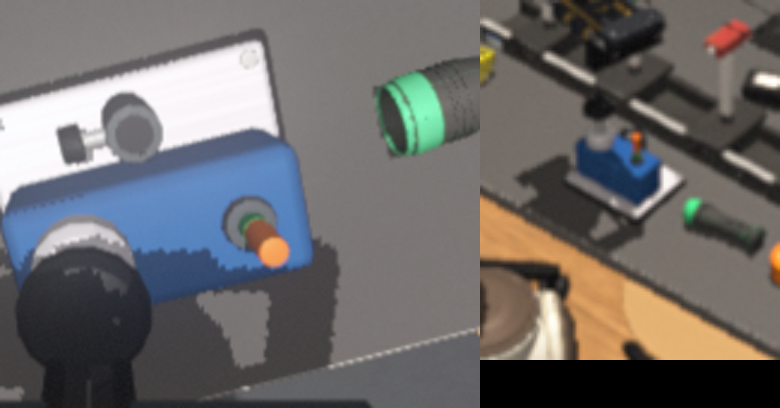

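The ray to the pin's top meets the same points as before the sixth stroke, within 0.1 mm. The pin has therefore stopped rising and is fully out. The plunger is up and the hand is clear, so I'm handing in.

```bash
python3 -c "
from station import *
print(hand_in())"
```

```text
the job is handed in; nothing more can be done
None
```

I pumped the plunger of the left mount (the one with the sunk pin) and handed the job in; no verdict was reported. I gave it six strokes with the shut fingertips. Each went down to the stop, at about 109 mm with 29–48 N on the wrist, and then all the way back up.

- **Pin:** The green band shows at its foot in the wrist and scene views. The sixth stroke moved its top by no more than about 0.1 mm, so it is at its limit. My direct height measurement gave only 100–105 mm against the expected 106, because calibration error makes it loose. I relied on the pin no longer rising.
- **Plunger and hand:** The plunger is up and the fingertips are about 50 mm above it, with no contact force.
- **Other things:** I never went near the other mount. I did not measure the loose things again at the end. The torch beside the mount looked unmoved in the last pictures.
- **Time:** The work took about 9 s of the 42 s allowed.

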